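# Set the sanding table's suction to the third click and start it

## Robot

A 6-joint arm with a two-finger parallel gripper is mounted at the origin on the work surface. World frame = base frame: x ahead of the robot, y to its left, z up, the work surface at z = 0. Lengths are in m, angles in degrees, forces in N, time in s.
With the tool pointing down it reaches from about 0.35 to 0.85 m from the base axis. Payload 8.1 kg.
Tool frame: the origin (TCP) lies at the very end of the fingers, on their centre line; the grasp point (between the pads) lies 19 mm behind it; z points along the fingers, y is the direction in which the jaws open and shut (so a half turn about z gives the same grasp; the last joint's range is limited). The gripper opens to 85 mm and grips with 20 to 120 N. Pads are 22 mm wide; open, the fingers measure 114 mm over their backs; the gripper's body (76 mm by 85 mm) begins 54 mm behind the grasp point. The pads swing forward as they close: fully open they stand 13 mm farther back than shut.
Start: joints at [-72.445, 7.471, 85.268, -0, 87.261, -4.893], TCP at [0.229, -0.555, 0.231] pointing down, gripper open.
Joint ranges: [-169.43, 169.43], [-51.17, 129.36], [1.28, 143.12], [-76.62, 256.62], [0, 156.53], [-152.29, 152.29]. Speed limits (degrees/s): [136.94, 136.94, 159.86, 180, 180, 180].

## Interface

Orientations are given as a 3x3 rotation matrix whose columns are the frame's x, y, z axes.
In Python, from rig import manip gives the robot as it stands.
- The arm moves only by the tool apply_moves, never from a script. Its argument "steps" is a list of rows, each a list of 2 entries, a list of its own where there are three numbers: the shift along the tool's x, y, z in mm, then the turn, a rotation vector about the tool's x, y, z in rad. A call has 1 to 10 rows; each row shifts and turns the pose as measured when the row begins, along the tool's axes as they then stand; what a row does not reach is not made up. A row lasts 1/8 s, in which the tool goes at most 62.5 mm and 10.7 degrees, less where a joint would pass 70% of its speed; a pose out of reach is approached as far as the arm can. A call with a gripper value outside its range is refused whole. "jaw" is the opening, from -1 (shut) to 1 (fully open), so that 0 is half open, set as the call begins (left out, the last holds). The fingers move at their own pace and stop on an object; "grip_force" is the grip in N (left out, the last holds). Time passes only in rows, so rows that do not move let the fingers close. It gives the time, the measured TCP pose, the force and the opening at its end, in the units of the state.
- manip.read_state(): the state, without advancing time (a new reading comes with each control period).
- manip.snapshot(name): name is "scene" or "top" or "wrist"; returns the picture (480x640x3 uint8, red, green, blue); there is no depth.
- manip.calibration(name): a dict with "intrinsics" (3x3 intrinsics, pixels), "eye" and "attitude" of the camera in the world; the wrist camera has in their place "tool_from_camera" (4x4, takes a point from camera to tool coordinates, whose origin is the TCP and whose axes are the flange's). Camera axes: x right, y up, looking along -z (the intrinsics and any distortion apply to the point x, -y, -z); pixel columns grow to the right and rows downward; lengths in m; the calibration is good to about 2 mm. A picture is of the moment at which its call begins: read the wrist's pose just before it. calibration takes no time and is no camera call.
- manip.sign_off(): hands the job in, once; it reports no verdict.
The state is a dict: "clock": time; "joint_positions": joint angles; "joint_vel": joint speeds; "joint_efforts": joint torques, N m; "position": TCP position; "tcp_rot": TCP orientation; "contact_force": force on the tool from outside, world axes, zero at the start; "wrist_torque": the same for the moment, N m; "finger_gap": finger opening in m.
Only numpy, scipy, OpenCV 4.12 (cv2) and the standard library are available. Lean on these libraries where they do the work, as an engineer would, in place of code of your own. Each camera call takes 0.05 s, during which the arm holds its last target.

## Task

Get the downdraft sanding table ready: with the fingertips push the upright lever on its front strip along the slot, to the robot's left, feeling the clicks, and stop at the third click without running on to the fourth. Then press the round button on the separate switch box all the way down and let it come back up. Only push and press: do not pull the lever's cap up, and leave the wood, the tools and the other things where they are.

Things in the scene. Friction and masses are not known exactly. Their poses are not given: they have to be found in the camera images.
- sander: downdraft sanding table: grey metal box fixed to the bench, 220 (x) by 280 (y) by 70 mm high. Origin: centre of its underside; x points away from the robot, y left, turned up to 0.3 rad either way. The flat aluminium strip along its front (70 mm high, 50 mm wide) has the lever slot, along y at x = -78 mm; the strip is free beside the lever. The grille behind it carries two loose cubes and a sanding block.
- suction (a joint): travel of the suction lever along the sanding table's +y (m): 0 at the start (home, its right end, at y = -45 mm of the sanding table). Clicks every 16 mm: 0.016, 0.032, third 0.048, then 0.064, 0.080; ridges halfway between. About 5 N pushes it over a ridge; it then snaps ahead of the finger into the next click and stays. A dark tick on the strip marks home and each click (six ticks).
- lever_top (a point): centre of the top face of the lever's cap: a black upright paddle, 28 mm (sanding table's x) by 12 mm (its y, the way it slides) by 36 mm tall, its underside 5 mm above the strip, its top 41 mm above the strip (111 mm above the bench). It moves with the lever; axes as the sanding table's.
- lever_cap (a joint): how far the lever's cap is pulled up (m): 0 down, at most 0.012. A spring holds it down with about 6 N. It must stay down (a rise over 4 mm is a fault).
- switch: switch box: grey metal box fixed to the bench, 90 (x) by 80 (y) by 45 mm high, on the left or on the right of the sanding table. Origin at the centre of its underside.
- start_top (a point): centre of the top of the round start button on the switch box, 36 mm across; it is pressed straight down.
- start (a joint): how far the start button is pressed (m): 0 up, 0.006 fully down, which takes 5 N; it springs back when released. It counts as pressed beyond 0.004.
- cube0: loose wooden cube, 30 mm, standing on the sanding table's grille; origin at the centre of its underside. Leave it alone.
- cube1: loose wooden cube, 30 mm, standing on the sanding table's grille; origin at the centre of its underside. Leave it alone.
- glue: closed round bottle, 60 mm across, 140 mm tall, standing on the other side of the sanding table from the switch box; origin at the centre of its underside. Leave it alone.
- tape: roll of tape lying flat on the bench, 64 mm across, 18 mm high; origin at the centre of its underside. Leave it alone.
- mallet: wooden mallet lying on the bench, about 275 mm long along its x, head (110 mm wide, 50 mm high) at its +x end; origin on the bench under the handle. Leave it alone.
- sandblock: cork sanding block lying on the grille between the cubes, 100 by 57 by 27 mm; origin at the centre of its underside. Leave it alone.

How it is judged (in metres and radians):
On the way, in this order (a step that is already met when the one before it is completed fails the run):
1. the suction lever stands still in its third click (value of joint suction between 0.044 and 0.052 m and velocity of joint suction between -0.02 and 0.02 m/s), for 0.3 s.
2. the start button is pressed down (value of joint suction between 0.044 and 0.052 m and value of joint start above 0.004 m), for 0.03 s.
At the end, for the whole second after the job is handed in: the lever rests in its third click (within 4 mm of 48 mm), its cap down (within 2 mm), the start button has come back up (within 1.5 mm), and every loose thing is within 15 mm of where it was (value of joint suction between 0.044 and 0.052 m and value of joint start below 0.0015 m and value of joint lever_cap below 0.002 m and distance of each of cube0, cube1, glue, tape, mallet, sandblock from where it was at the start of the episode below 0.015 m); the robot touches nothing.
It fails at once if the lever ran past the third click, over the ridge towards the fourth (value of joint suction above 0.057 m).
It fails at once if the lever's cap was pulled up by more than 4 mm (value of joint lever_cap above 0.004 m).
It fails at once if the start button was pressed before the lever was at its third click (value of joint start above 0.003 m and value of joint suction below 0.044 m).
It fails at once if a bystander was moved by more than 15 mm, lifted or tipped over (distance of any of cube0, cube1, glue, tape, mallet, sandblock from where it was at the start of the episode above 0.015 m or angle between glue's own z axis and vertical above 0.4 rad).
It also fails if it takes over 64 s, if anything falls off the work surface, if the arm or the gripper's body presses on something with over 40 N, if the wrist force passes 120 N, or if a joint passes its speed limit or range.

## Working session

There is one attempt and no reset: what is moved stays moved. The work goes in short steps, Python scripts to look and compute and a tool call to move; the robot and the scene stay as the last step left them, time stands still between calls to the robot, and variables do not carry over. Pictures are saved under pics/ and viewed, and the job is handed in when it is done.

Besides the shell and the picture viewer there is one more tool, called after "Call:" in YAML: its name, and indented under it one key for each argument. apply_moves: Moves the arm, as the interface text tells. Its arguments: {"type":"object","properties":{"steps":{"type":"array","items":{"type":"array"}},"jaw":{"type":"number"},"grip_force":{"type":"number"}},"required":["steps"]}

```bash
ls; mkdir -p pics; python3 - <<'E'
from rig import manip
import cv2
s=manip.read_state();print({k:s[k] for k in('clock','position','tcp_rot','contact_force','finger_gap')})
for n in('scene','top','wrist'):
    print(n,manip.calibration(n))
for n in('scene','top'):
    cv2.imwrite(f'pics/{n}0.png',manip.snapshot(n)[:,:,::-1])
E
```

```text
pics
{'clock': 0.0, 'position': array([ 0.22897972, -0.5540083 ,  0.23026188]), 'tcp_rot': array([[ 9.24220034e-01,  3.81859998e-01, -5.20588481e-04],
       [ 3.81860311e-01, -9.24218431e-01,  1.73074693e-03],
       [ 1.79765550e-04, -1.79838306e-03, -9.99998367e-01]]), 'contact_force': array([-0.23218598,  0.2529689 , -0.88837736]), 'finger_gap': 0.08553512795726059}
scene {'intrinsics': array([[572.3769371 ,   0.        , 310.48977908],
       [  0.        , 572.3769371 , 241.21024275],
       [  0.        ,   0.        ,   1.        ]]), 'eye': array([ 1.0874051 , -0.67612051,  0.91929706]), 'attitude': array([[ 0.7498704 , -0.480564  ,  0.45470059],
       [ 0.66141154,  0.52882439, -0.53186421],
       [ 0.01513803,  0.69957344,  0.71440033]])}
top {'intrinsics': array([[608.73798917,   0.        , 317.76103892],
       [  0.        , 608.73798917, 243.41470316],
       [  0.        ,   0.        ,   1.        ]]), 'eye': array([ 0.30541803, -0.05338099,  1.25116007]), 'attitude': array([[ 0.00269587,  0.97329886, -0.22952575],
       [-0.99999169,  0.00192193, -0.00359538],
       [-0.00305825,  0.22953353,  0.97329595]])}
wrist {'intrinsics': array([[346.33812689,   0.        , 319.5160617 ],
       [  0.        , 346.33812689, 235.82651787],
       [  0.        ,   0.        ,   1.        ]]), 'tool_from_camera': array([[-1.96354778e-06,  9.45566014e-01,  3.25430349e-01,
         8.39211097e-02],
       [ 9.99999956e-01, -9.48416266e-05,  2.81604241e-04,
         4.55139349e-04],
       [ 2.97139744e-04,  3.25430335e-01, -9.45565973e-01,
        -1.42616684e-01],
       [ 0.00000000e+00,  0.00000000e+00,  0.00000000e+00,
         1.00000000e+00]])}
```

View pics/scene0.png

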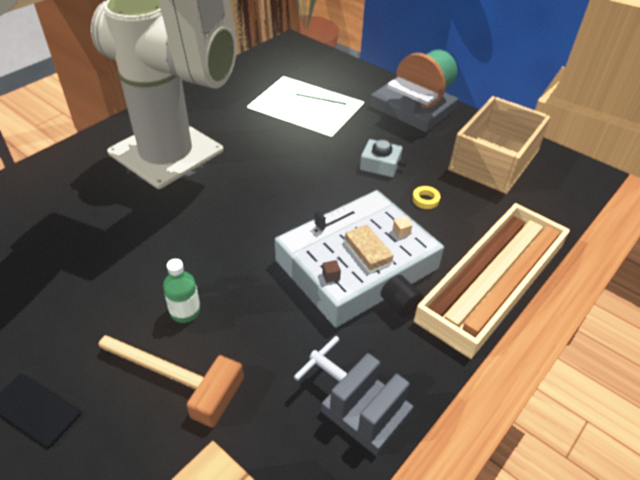

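View pics/top0.png

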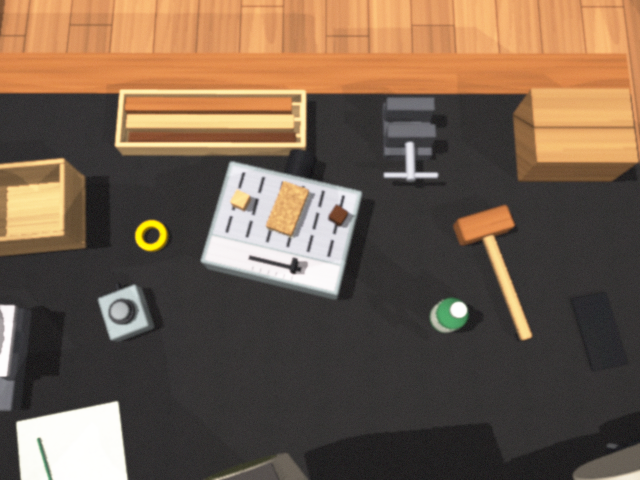

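```bash
cat > h.py <<'E'
import numpy as np,cv2
from rig import manip
def ray(n,uv):
    c=manip.calibration(n);K=c['intrinsics'];d=np.array([(uv[0]-K[0,2])/K[0,0],-(uv[1]-K[1,2])/K[1,1],-1]);return c['eye'],c['attitude']@d
def pt(n,uv,z):
    e,d=ray(n,uv);return e+d*(z-e[2])/d[2]
def proj(n,p):
    c=manip.calibration(n);K=c['intrinsics'];q=c['attitude'].T@(np.asarray(p)-c['eye']);return K[0,0]*q[0]/-q[2]+K[0,2],K[1,1]*-q[1]/-q[2]+K[1,2]
E
python3 - <<'E'
import cv2
a=cv2.imread('pics/top0.png');cv2.imwrite('pics/t1.png',cv2.resize(a[150:310,190:390],None,fx=4,fy=3.75,interpolation=2)[:600,:800])
cv2.imwrite('pics/t2.png',cv2.resize(a[270:350,80:180],None,fx=6,fy=6,interpolation=2))
a=cv2.imread('pics/scene0.png');cv2.imwrite('pics/s1.png',cv2.resize(a[180:330,260:460],None,fx=4,fy=4,interpolation=2))
E
```

```text
(no output)
```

View pics/t1.png

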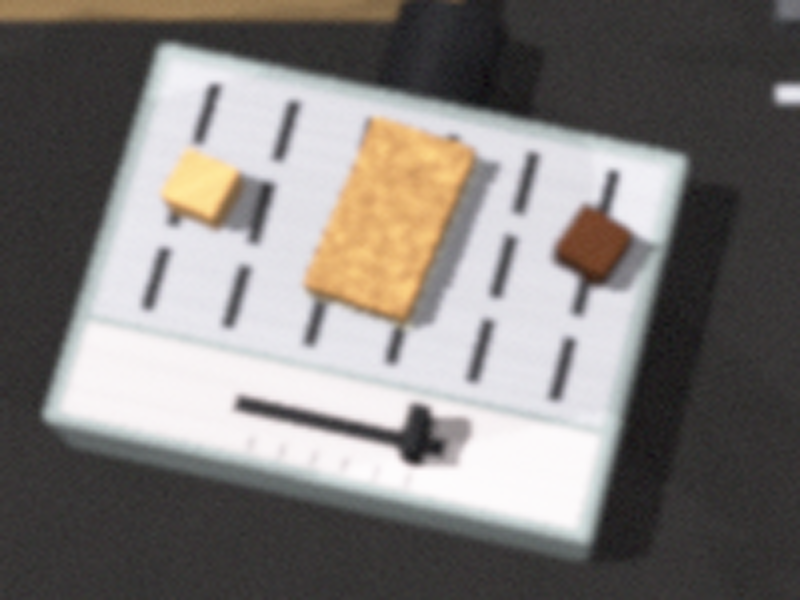

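View pics/t2.png

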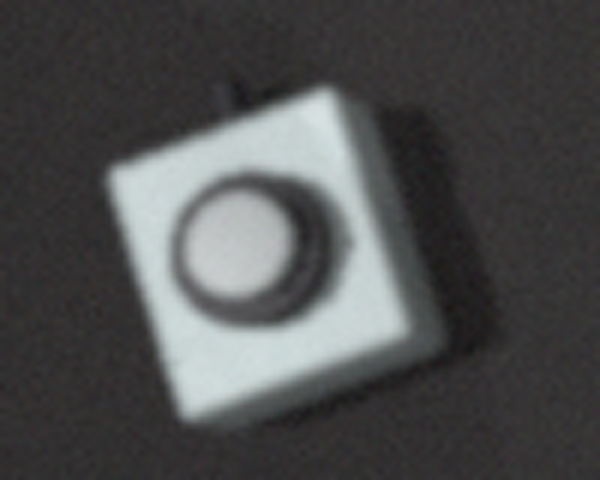

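View pics/s1.png

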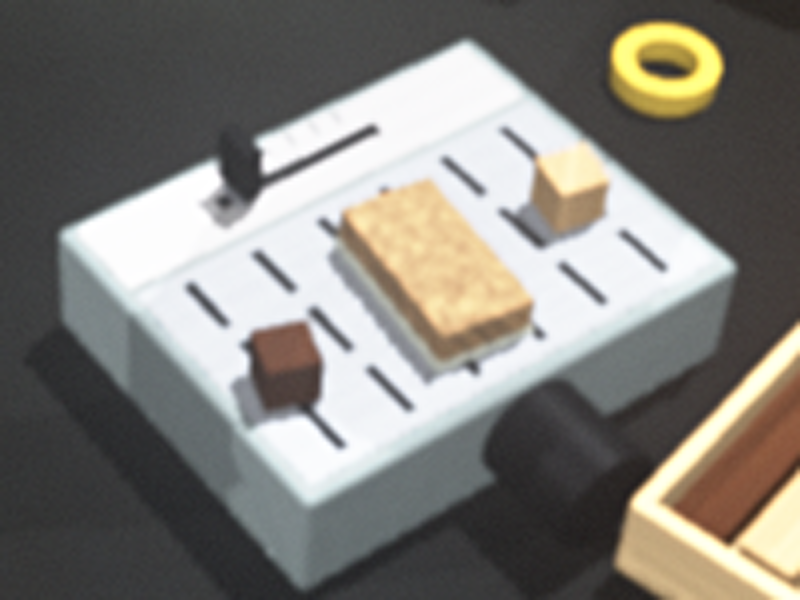

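```bash
cat > fit.py <<'E'
from h import *
from scipy.optimize import least_squares
T=lambda x,y:((x+.5)/4-.5+190,(y+.5)/3.75-.5+150)
S=lambda x,y:((x+.5)/4-.5+260,(y+.5)/4-.5+180)
B=lambda x,y:((x+.5)/6-.5+80,(y+.5)/6-.5+270)
loc=np.array([[.11,.14],[.11,-.14],[-.11,-.14],[-.11,.14]])
ti=[T(162,45),T(687,155),T(590,543),T(45,415)]
si=[S(735,268),S(310,503),S(62,235),S(468,40)]
def W(p,l,z): 
    c,s=np.cos(p[2]),np.sin(p[2]);return np.array([p[0]+c*l[0]-s*l[1],p[1]+s*l[0]+c*l[1],z])
def r(p,which):
    o=[]
    for i in range(4):
        w=W(p,loc[i],.07)
        if 't' in which:o+=list(np.subtract(proj('top',w),ti[i]))
        if 's' in which:o+=list(np.subtract(proj('scene',w),si[i]))
    return o
if __name__=='__main__':
    for w in('t','s','ts'):
        f=least_squares(r,[.5,0,-.2],args=(w,));print(w,f.x,np.round(f.fun,1))
    p=f.x
    print('lever pred',W(p,[-.078,-.045],.111),'top',proj('top',W(p,[-.078,-.045],.111)),'scene',proj('scene',W(p,[-.078,-.045],.111)))
    for i in range(6): print('click',i,W(p,[-.078,-.045+.016*i],.111))
    sw=np.array([pt('top',B(*q),.045)for q in[(106,170),(335,88),(410,332),(185,420)]]);print(sw,sw.mean(0))
    print('sides',[np.linalg.norm(sw[i]-sw[i-1])for i in range(4)])
    for z in(.045,.06,.07,.08):
        q=pt('top',B(238,243),z);print(z,q,proj('scene',q))
E
python3 fit.py
python3 - <<'E'
import cv2
a=cv2.imread('pics/scene0.png');cv2.imwrite('pics/s2.png',cv2.resize(a[120:190,345:425],None,fx=8,fy=8,interpolation=2))
E
```

```text
t [ 0.62048691  0.02246542 -0.237051  ] [-0.3 -1.7  1.  -0.4  0.3  0.5 -1.   1.3]
s [ 0.62245215  0.02263743 -0.23522915] [ 1.6 -0.7 -0.2  1.3 -1.6 -0.7  0.3 -0.9]
ts [ 0.62139979  0.02267627 -0.23614534] [-0.5 -2.   1.2 -0.9  0.8 -0.9 -0.7  1.   0.3 -0.1 -1.9 -1.  -1.   0.9
 -0.  -1.1]
lever pred [ 0.53503647 -0.00282622  0.111     ] top (np.float64(293.4405774324889), np.float64(263.3746157826772)) scene (np.float64(319.59780400015563), np.float64(214.18103443419074))
click 0 [ 0.53503647 -0.00282622  0.111     ]
click 1 [0.53877978 0.01272973 0.111     ]
click 2 [0.54252309 0.02828569 0.111     ]
click 3 [0.5462664  0.04384164 0.111     ]
click 4 [0.5500097  0.05939759 0.111     ]
click 5 [0.55375301 0.07495354 0.111     ]
[[0.47722514 0.39089333 0.045     ]
 [0.50497686 0.31661858 0.045     ]
 [0.42380287 0.28609638 0.045     ]
 [0.39493129 0.35791773 0.045     ]] [0.45023404 0.33788151 0.045     ]
sides [np.float64(0.08865477158554216), np.float64(0.07928995296110827), np.float64(0.08672267693042389), np.float64(0.07740720160293765)]
0.045 [0.45300995 0.34505157 0.045     ] (np.float64(383.78323297322015), np.float64(149.5261988350943))
0.06 [0.45117447 0.3400966  0.06      ] (np.float64(382.6636730760375), np.float64(145.26000910095274))
0.07 [0.44995082 0.33679328 0.07      ] (np.float64(381.90645184318674), np.float64(142.3745453949091))
0.08 [0.44872717 0.33348997 0.08      ] (np.float64(381.1403746162531), np.float64(139.45533507902655))
```

View pics/s2.png

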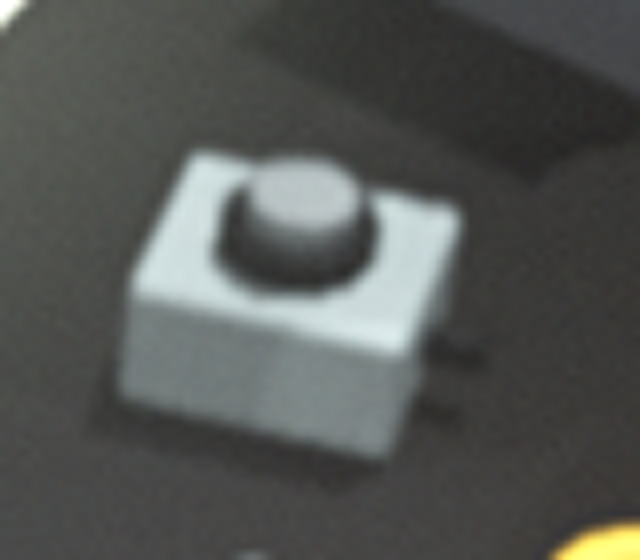

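Call:
apply_moves:
  steps:
    - [[0,0,0],[0,0,-0.157]]
    - [[0,0,0],[0,0,-0.157]]
    - [[0,0,0],[0,0,-0.157]]
    - [[0,0,0],[0,0,-0.157]]
    - [[0,0,0],[0,0,-0.157]]
    - [[0,0,0],[0,0,-0.157]]
  jaw: -1

```text
clock: 0.85
position: [0.2283, -0.552, 0.2264]
tcp_rot: [[0.206, 0.978, -0.003], [0.978, -0.206, 0.008], [0.008, -0.004, -1.0]]
contact_force: [0.1, 0.1, 0.5]
finger_gap: 0.0006
```

```bash
cat > go.py <<'E'
import sys
from fit import *
p=[0.6214,0.0227,-0.2361]
def to(world,label=''):
    s=manip.read_state();R=s['tcp_rot'];print(label,'d_tool mm',np.round(R.T@(np.array(world)-s['position'])*1000,1))
def st():
    s=manip.read_state();R=s['tcp_rot'];c,q=np.cos(p[2]),np.sin(p[2]);d=s['position'][:2]-np.array(p[:2])
    Rs=np.array([[c,-q,0],[q,c,0],[0,0,1]])
    print('t',round(s['clock'],2),'pos',s['position'].round(4),'sander',(Rs.T[:2,:2]@d).round(4),'F sander',(Rs.T@s['contact_force']).round(2),'gap',round(s['finger_gap'],4))
    want=np.array([[-q,c,0],[c,q,0],[0,0,-1]]).T  # x->sander y, y->sander x
    want=np.column_stack([[-q,c,0],[c,q,0],[0,0,-1]])
    print('rotvec',cv2.Rodrigues(R.T@want)[0].ravel().round(3))
E
python3 -c "
from go import *
st();to(W(p,[-.078,-.085],.23),'pre');to(W(p,[-.078,-.085],.085),'low')"
```

```text
t 0.85 pos [ 0.2283 -0.552   0.2264] sander [-0.2477 -0.6507] F sander [0.07 0.08 0.47] gap 0.0006
rotvec [-0.004 -0.007  0.028]
pre d_tool mm [ 5.607e+02  1.857e+02 -2.000e-01]
low d_tool mm [559.6 186.3 144.8]
```

Call:
apply_moves:
  steps:
    - [[56,19,0],[-0.004,-0.007,0.028]]
    - [[56,19,0],[0,0,0]]
    - [[56,19,0],[0,0,0]]
    - [[56,19,0],[0,0,0]]
    - [[56,19,0],[0,0,0]]
    - [[56,19,0],[0,0,0]]
    - [[56,19,0],[0,0,0]]
    - [[56,18,0],[0,0,0]]
    - [[45,15,0],[0,0,0]]
    - [[0,0,0],[0,0,0]]

```text
clock: 2.1
position: [0.508, -0.0947, 0.2222]
tcp_rot: [[0.233, 0.972, -0.004], [0.972, -0.233, 0.006], [0.005, -0.005, -1.0]]
contact_force: [-0.3, 0.7, 0.6]
finger_gap: -0.0
```

```bash
python3 -c "
from go import *
st();to(W(p,[-.078,-.085],.16),'pre');to(W(p,[-.078,-.085],.085),'low')
cv2.imwrite('pics/w1.png',manip.snapshot('wrist')[:,:,::-1])"
```

```text
t 2.1 pos [ 0.508  -0.0947  0.2222] sander [-0.0828 -0.1407] F sander [-0.47  0.59  0.64] gap -0.0
rotvec [-0.005 -0.005  0.001]
pre d_tool mm [55.4  5.1 62.5]
low d_tool mm [ 55.    5.5 137.5]
```

View pics/w1.png

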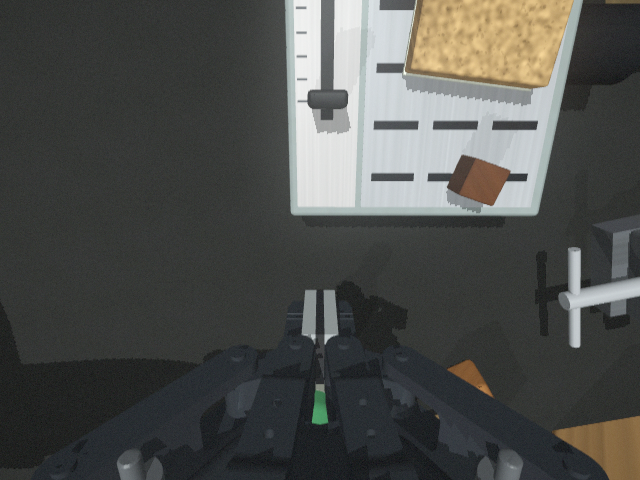

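The wrist picture shows the cap at about (328, 99), level with the lowest tick at (302, 100), so the lever is at home. The shut fingertips are at (320, 295), and the path along the slot is clear. Next I'll check the cap's position against the wrist camera.

```bash
cat >> h.py <<'E'
def wpt(uv,z,s=None):
    s=s or manip.read_state();c=manip.calibration('wrist');K=c['intrinsics'];M=c['tool_from_camera'];R=s['tcp_rot']
    d=R@M[:3,:3]@np.array([(uv[0]-K[0,2])/K[0,0],-(uv[1]-K[1,2])/K[1,1],-1]);e=s['position']+R@M[:3,3];return e+d*(z-e[2])/d[2]
E
python3 -c "
from go import *
s=manip.read_state()
def sa(w):
    c,q=np.cos(p[2]),np.sin(p[2]);d=w[:2]-np.array(p[:2]);return np.array([c*d[0]+q*d[1],-q*d[0]+c*d[1]])
for uv,z in [((328,95),.111),((295,211),.07),((537,211),.07),((302,100),.07),((302,79),.07),((302,56),.07),((302,32),.07)]: print(uv,sa(wpt(uv,z,s)).round(4))
st()"
```

```text
(328, 95) [-0.0777 -0.0441]
(295, 211) [-0.1053 -0.1363]
(537, 211) [ 0.1068 -0.1361]
(302, 100) [-0.0976 -0.0454]
(302, 79) [-0.0974 -0.0301]
(302, 56) [-0.0971 -0.014 ]
(302, 32) [-0.0968  0.0022]
t 2.15 pos [ 0.5073 -0.096   0.2221] sander [-0.0831 -0.1421] F sander [ 0.08 -0.34  0.33] gap 0.0001
rotvec [-0.006 -0.004 -0.   ]
```

Call:
apply_moves:
  steps:
    - [[26,2,20],[-0.005,-0.005,0]]
    - [[27,2,20],[0,0,0]]
    - [[0,0,20],[0,0,0]]
    - [[0,0,0],[0,0,0]]

```text
clock: 2.65
position: [0.5222, -0.0483, 0.1601]
tcp_rot: [[0.239, 0.971, -0.002], [0.971, -0.239, -0.003], [-0.003, -0.002, -1.0]]
contact_force: [0.2, 0.1, 0.5]
finger_gap: 0.0004
```

```bash
python3 -c "
from go import *
st();to(W(p,[-.078,-.085],.086),'low')
cv2.imwrite('pics/w2.png',manip.snapshot('wrist')[:,:,::-1])"
```

```text
t 2.65 pos [ 0.5222 -0.0483  0.1601] sander [-0.0798 -0.0922] F sander [0.2  0.14 0.55] gap 0.0004
rotvec [-0.002  0.003 -0.005]
low d_tool mm [ 7.4  1.9 74.1]
```

View pics/w2.png

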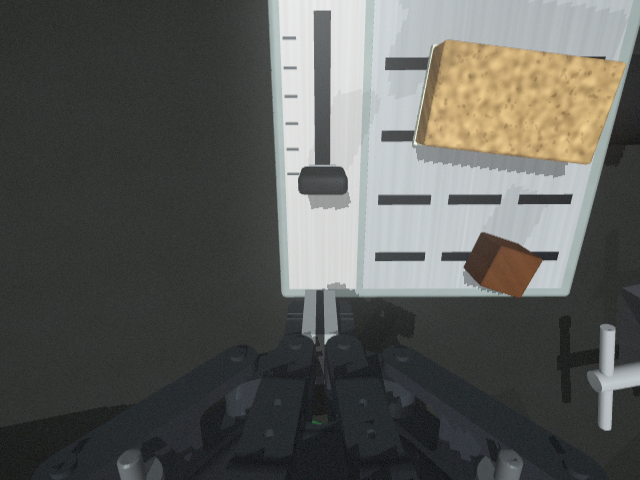

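Call:
apply_moves:
  steps:
    - [[0,2,25],[0,0,0]]
    - [[0,0,25],[0,0,0]]
    - [[0,0,18],[0,0,0]]
    - [[0,0,5],[0,0,0]]

```text
clock: 3.2
position: [0.5281, -0.0533, 0.0922]
tcp_rot: [[0.243, 0.97, 0.008], [0.97, -0.243, -0.005], [-0.003, 0.009, -1.0]]
contact_force: [0.8, 0.5, -0.3]
finger_gap: -0.0001
```

```bash
python3 -c "
from go import *
st()"
```

```text
t 3.2 pos [ 0.5281 -0.0533  0.0922] sander [-0.073  -0.0957] F sander [ 0.64  0.69 -0.33] gap -0.0001
rotvec [ 0.009  0.003 -0.01 ]
```

Call:
apply_moves:
  steps:
    - [[8,-3,3],[0.009,0.003,-0.01]]
    - [[8,-2,2],[0,0,0]]
    - [[6,0,0],[0,0,0]]
    - [[0,0,0],[0,0,0]]

```text
clock: 3.7
position: [0.5301, -0.0292, 0.0894]
tcp_rot: [[0.233, 0.973, 0.003], [0.973, -0.233, 0.0], [0.001, 0.003, -1.0]]
contact_force: [0.7, 0.5, -0.3]
finger_gap: -0.0004
```

```bash
python3 -c "
from go import *
st()"
```

```text
t 3.7 pos [ 0.5301 -0.0292  0.0894] sander [-0.0766 -0.0718] F sander [ 0.56  0.65 -0.3 ] gap -0.0004
rotvec [ 0.003 -0.001  0.001]
```

Call:
apply_moves:
  steps:
    - [[3,0,1],[0,0,0]]
    - [[3,0,1],[0,0,0]]
    - [[2,0,0],[0,0,0]]
    - [[0,0,0],[0,0,0]]

```text
clock: 4.2
position: [0.5324, -0.0209, 0.0878]
tcp_rot: [[0.233, 0.973, 0.003], [0.973, -0.233, -0.0], [0.001, 0.003, -1.0]]
contact_force: [0.2, -0.5, 0.4]
finger_gap: -0.0001
```

```bash
python3 -c "
from go import *
st()"
```

```text
t 4.2 pos [ 0.5324 -0.0209  0.0878] sander [-0.0763 -0.0632] F sander [ 0.29 -0.43  0.42] gap -0.0001
rotvec [ 0.003 -0.001  0.001]
```

Call:
apply_moves:
  steps:
    - [[2,0,0],[0,0,0]]
    - [[2,0,0],[0,0,0]]

```text
clock: 4.45
position: [0.5333, -0.0174, 0.0877]
tcp_rot: [[0.233, 0.972, 0.003], [0.972, -0.233, -0.001], [-0.0, 0.003, -1.0]]
contact_force: [-0.3, -2.6, -0.7]
finger_gap: -0.0002
```

```bash
python3 -c "
from go import *
st()"
```

```text
t 4.45 pos [ 0.5333 -0.0174  0.0877] sander [-0.0763 -0.0596] F sander [ 0.33 -2.59 -0.72] gap -0.0002
rotvec [0.003 0.    0.001]
```

Call:
apply_moves:
  steps:
    - [[2,0,0],[0,0,0]]
    - [[2,0,0],[0,0,0]]

```text
clock: 4.7
position: [0.534, -0.0144, 0.0878]
tcp_rot: [[0.233, 0.972, 0.002], [0.972, -0.233, -0.003], [-0.002, 0.003, -1.0]]
contact_force: [-2.4, -4.9, 0.7]
finger_gap: -0.0001
```

Call:
apply_moves:
  steps:
    - [[1.5,0,0],[0,0,0]]

```text
clock: 4.82
position: [0.5343, -0.013, 0.0878]
tcp_rot: [[0.233, 0.972, 0.002], [0.972, -0.233, -0.003], [-0.002, 0.003, -1.0]]
contact_force: [-1.0, -3.3, 0.8]
finger_gap: -0.0
```

Call:
apply_moves:
  steps:
    - [[1.5,0,0],[0,0,0]]

```text
clock: 4.95
position: [0.5347, -0.0113, 0.0878]
tcp_rot: [[0.233, 0.972, 0.002], [0.972, -0.233, -0.003], [-0.002, 0.003, -1.0]]
contact_force: [-0.7, -1.4, -0.0]
finger_gap: 0.0003
```

Call:
apply_moves:
  steps:
    - [[1.5,0,0],[0,0,0]]

```text
clock: 5.08
position: [0.5353, -0.0092, 0.0878]
tcp_rot: [[0.233, 0.972, 0.003], [0.972, -0.233, -0.002], [-0.001, 0.003, -1.0]]
contact_force: [0.3, -0.4, -0.0]
finger_gap: -0.0005
```

```bash
python3 -c "
from go import *
st()
cv2.imwrite('pics/w3.png',manip.snapshot('wrist')[:,:,::-1])"
```

```text
t 5.08 pos [ 0.5353 -0.0092  0.0878] sander [-0.0763 -0.0512] F sander [ 0.41 -0.27 -0.03] gap -0.0005
rotvec [0.003 0.001 0.001]
```

View pics/w3.png

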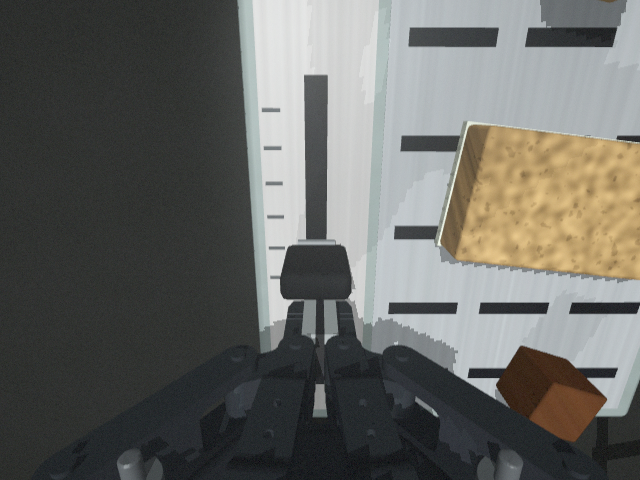

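The first click is done: the force dropped to zero, and the cap at about (316, 262) has moved ahead of the fingers, level with the second tick.

Call:
apply_moves:
  steps:
    - [[2,0,0],[0,0,0]]
    - [[2,0,0],[0,0,0]]
    - [[2,0,0],[0,0,0]]

```text
clock: 5.5
position: [0.5369, -0.0023, 0.0878]
tcp_rot: [[0.233, 0.972, 0.003], [0.972, -0.233, -0.001], [-0.0, 0.003, -1.0]]
contact_force: [-0.7, -2.1, 0.1]
finger_gap: -0.0
```

Call:
apply_moves:
  steps:
    - [[1.5,0,0],[0,0,0]]
    - [[1.5,0,0],[0,0,0]]

```text
clock: 5.75
position: [0.5374, -0.0001, 0.0878]
tcp_rot: [[0.233, 0.972, 0.002], [0.972, -0.233, -0.003], [-0.002, 0.003, -1.0]]
contact_force: [-1.0, -3.9, 0.8]
finger_gap: -0.0001
```

Call:
apply_moves:
  steps:
    - [[1.5,0,0],[0,0,0]]
    - [[1.5,0,0],[0,0,0]]

```text
clock: 6.0
position: [0.538, 0.0023, 0.0878]
tcp_rot: [[0.233, 0.972, 0.002], [0.972, -0.233, -0.003], [-0.003, 0.003, -1.0]]
contact_force: [-1.5, -3.4, 0.5]
finger_gap: -0.0
```

```bash
python3 -c "
from go import *
st()"
```

```text
t 6.0 pos [0.538  0.0023 0.0878] sander [-0.0763 -0.0393] F sander [-0.68 -3.67  0.47] gap -0.0
rotvec [0.003 0.003 0.   ]
```

Call:
apply_moves:
  steps:
    - [[1.5,0,0],[0,0,0]]

```text
clock: 6.12
position: [0.5384, 0.0041, 0.0878]
tcp_rot: [[0.234, 0.972, 0.002], [0.972, -0.234, -0.003], [-0.002, 0.003, -1.0]]
contact_force: [-0.6, -2.0, 0.4]
finger_gap: 0.0001
```

Call:
apply_moves:
  steps:
    - [[1.5,0,0],[0,0,0]]

```text
clock: 6.25
position: [0.5389, 0.0062, 0.0877]
tcp_rot: [[0.233, 0.972, 0.003], [0.972, -0.233, -0.002], [-0.001, 0.003, -1.0]]
contact_force: [0.0, 1.1, 0.2]
finger_gap: 0.0001
```

Call:
apply_moves:
  steps:
    - [[1,0,0],[0,0,0]]

```text
clock: 6.38
position: [0.5393, 0.0078, 0.0877]
tcp_rot: [[0.233, 0.972, 0.003], [0.972, -0.233, -0.001], [-0.001, 0.003, -1.0]]
contact_force: [-0.2, -0.0, 0.7]
finger_gap: -0.0001
```

```bash
python3 -c "
from go import *
st()
cv2.imwrite('pics/w4.png',manip.snapshot('wrist')[:,:,::-1])"
```

```text
t 6.38 pos [0.5393 0.0078 0.0877] sander [-0.0764 -0.0337] F sander [-0.14 -0.07  0.69] gap -0.0001
rotvec [0.003 0.001 0.001]
```

View pics/w4.png

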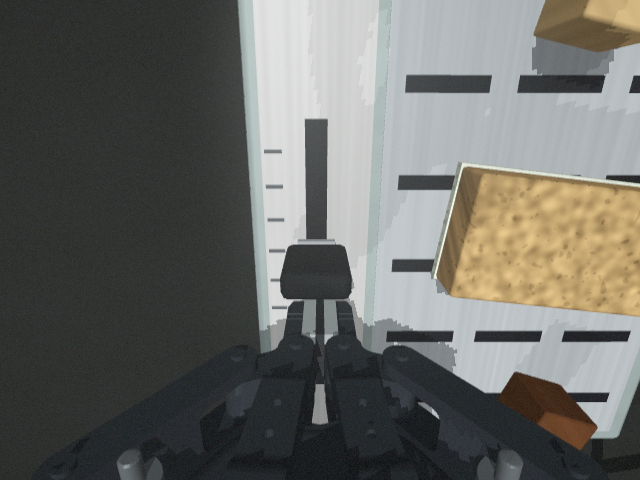

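The second click is done: the force is back to zero and the cap is now beside the third tick. Next is the third and last click, in finer steps. I expect the snap with the TCP near sander y = -0.021.

Call:
apply_moves:
  steps:
    - [[2,0,0],[0,0,0]]
    - [[1.5,0,0],[0,0,0]]
    - [[1.5,0,0],[0,0,0]]

```text
clock: 6.8
position: [0.5406, 0.0132, 0.0877]
tcp_rot: [[0.233, 0.972, 0.003], [0.972, -0.233, -0.001], [-0.0, 0.003, -1.0]]
contact_force: [-0.4, -2.4, 0.2]
finger_gap: -0.0002
```

Call:
apply_moves:
  steps:
    - [[1.5,0,0],[0,0,0]]
    - [[1.5,0,0],[0,0,0]]

```text
clock: 7.05
position: [0.5411, 0.0154, 0.0878]
tcp_rot: [[0.233, 0.972, 0.002], [0.972, -0.233, -0.003], [-0.002, 0.003, -1.0]]
contact_force: [-1.6, -4.0, 0.9]
finger_gap: 0.0003
```

Call:
apply_moves:
  steps:
    - [[1.5,0,0],[0,0,0]]
    - [[1.5,0,0],[0,0,0]]

```text
clock: 7.3
position: [0.5416, 0.0178, 0.0877]
tcp_rot: [[0.234, 0.972, 0.002], [0.972, -0.234, -0.004], [-0.003, 0.003, -1.0]]
contact_force: [-2.1, -4.0, 1.0]
finger_gap: 0.0003
```

```bash
python3 -c "
from go import *
st()"
```

```text
t 7.3 pos [0.5416 0.0178 0.0877] sander [-0.0764 -0.0234] F sander [-1.07 -4.37  0.96] gap 0.0003
rotvec [0.003 0.003 0.   ]
```

Call:
apply_moves:
  steps:
    - [[1.5,0,0],[0,0,0]]

```text
clock: 7.42
position: [0.5421, 0.0195, 0.0878]
tcp_rot: [[0.234, 0.972, 0.002], [0.972, -0.234, -0.003], [-0.003, 0.003, -1.0]]
contact_force: [0.3, -1.8, 0.3]
finger_gap: -0.0002
```

Call:
apply_moves:
  steps:
    - [[1.2,0,0],[0,0,0]]

```text
clock: 7.55
position: [0.5425, 0.0214, 0.0877]
tcp_rot: [[0.234, 0.972, 0.002], [0.972, -0.234, -0.002], [-0.002, 0.003, -1.0]]
contact_force: [0.7, 0.0, 0.5]
finger_gap: -0.0
```

```bash
python3 -c "
from go import *
st()"
```

```text
t 7.55 pos [0.5425 0.0214 0.0877] sander [-0.0764 -0.0197] F sander [0.63 0.16 0.53] gap -0.0
rotvec [0.003 0.002 0.   ]
```

Zero force again at the expected place. I'll back off and check.

Call:
apply_moves:
  steps:
    - [[-10,0,0],[0,0,0]]
    - [[-15,0,0],[0,0,0]]
    - [[-15,0,0],[0,0,0]]
    - [[0,0,0],[0,0,0]]

```text
clock: 8.05
position: [0.5326, -0.0198, 0.0877]
tcp_rot: [[0.233, 0.972, 0.003], [0.972, -0.233, -0.001], [-0.001, 0.003, -1.0]]
contact_force: [-0.1, 0.1, -0.0]
finger_gap: -0.0
```

Call:
apply_moves:
  steps:
    - [[0,0,-30],[0,0,0]]
    - [[0,0,-30],[0,0,0]]
    - [[0,0,-30],[0,0,0]]
    - [[0,0,0],[0,0,0]]

```text
clock: 8.55
position: [0.5316, -0.0205, 0.1796]
tcp_rot: [[0.236, 0.972, 0.002], [0.972, -0.236, -0.0], [0.0, 0.002, -1.0]]
contact_force: [0.5, -0.2, 0.8]
finger_gap: 0.0001
```

```bash
python3 -c "
from go import *
st();to([.4505,.339,.12],'btn')
cv2.imwrite('pics/w5.png',manip.snapshot('wrist')[:,:,::-1])"
```

```text
t 8.55 pos [ 0.5316 -0.0205  0.1796] sander [-0.0772 -0.063 ] F sander [ 0.56 -0.09  0.83] gap 0.0001
rotvec [ 0.002 -0.    -0.002]
btn d_tool mm [ 330.2 -163.8   59.4]
```

View pics/w5.png

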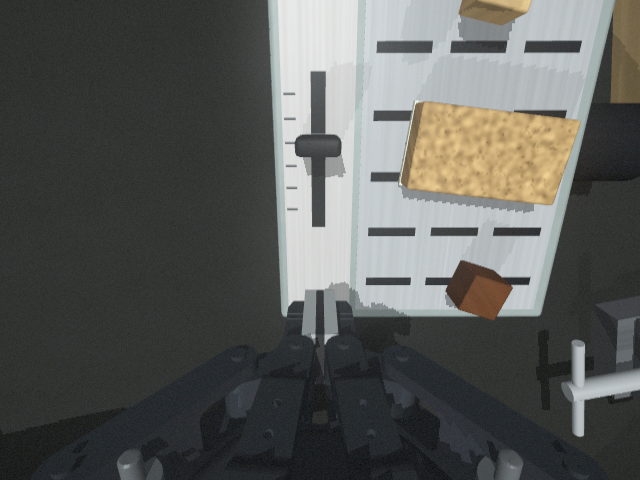

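The cap at (318, 145) sits on the fourth tick from the bottom at (290, 143), which is the third click. Two ticks are free beyond it. Now I'll move to the button.

Call:
apply_moves:
  steps:
    - [[46,-23,0],[0,0,0]]
    - [[46,-23,0],[0,0,0]]
    - [[46,-23,0],[0,0,0]]
    - [[46,-23,0],[0,0,0]]
    - [[46,-23,0],[0,0,0]]
    - [[40,-20,0],[0,0,0]]
    - [[0,0,0],[0,0,0]]

```text
clock: 9.48
position: [0.4562, 0.2804, 0.1664]
tcp_rot: [[0.24, 0.971, -0.015], [0.971, -0.24, -0.003], [-0.006, -0.014, -1.0]]
contact_force: [-0.1, -0.1, 0.6]
finger_gap: 0.0002
```

```bash
python3 -c "
from go import *
st();to([.4505,.339,.12],'btn')
cv2.imwrite('pics/w6.png',manip.snapshot('wrist')[:,:,::-1])"
```

```text
t 9.47 pos [0.4562 0.2804 0.1664] sander [-0.2209  0.2119] F sander [-0.11 -0.16  0.59] gap 0.0002
rotvec [-0.014  0.006 -0.006]
btn d_tool mm [ 55.8 -19.   46.3]
```

View pics/w6.png

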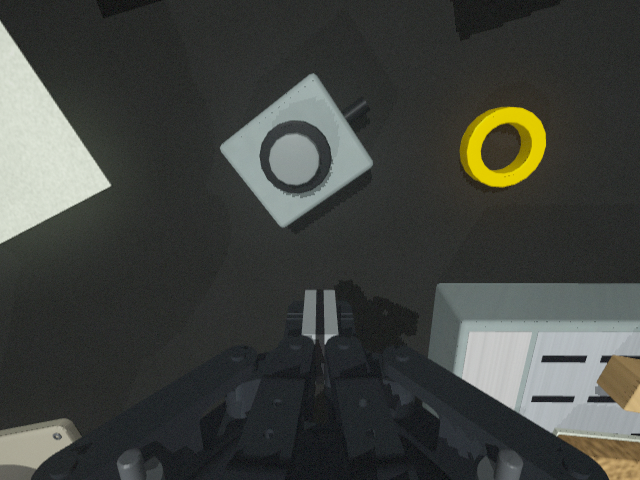

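```bash
python3 -c "
from go import *
s=manip.read_state()
for z in (.06,.065,.07): print(wpt((294,160),z,s).round(4))"
```

```text
[0.4508 0.3359 0.06  ]
[0.4513 0.3364 0.065 ]
[0.4519 0.3369 0.07  ]
```

Call:
apply_moves:
  steps:
    - [[28,-10,10],[-0.014,0.006,-0.006]]
    - [[27,-9,15],[0,0,0]]
    - [[0,0,15],[0,0,0]]
    - [[0,0,0],[0,0,0]]

```text
clock: 10.02
position: [0.4514, 0.3321, 0.1212]
tcp_rot: [[0.239, 0.971, -0.003], [0.971, -0.239, -0.006], [-0.006, -0.002, -1.0]]
contact_force: [-0.5, 0.4, 0.6]
finger_gap: 0.0004
```

```bash
python3 -c "
from go import *
st();to([.4505,.339,.075],'btn')"
```

```text
t 10.03 pos [0.4514 0.3321 0.1212] sander [-0.2376  0.2611] F sander [-0.57  0.3   0.61] gap 0.0004
rotvec [-0.002  0.006 -0.006]
btn d_tool mm [ 6.7 -2.5 46.2]
```

Call:
apply_moves:
  steps:
    - [[5,-2,18],[0,0,0]]
    - [[0,0,15],[0,0,0]]
    - [[0,0,8],[0,0,0]]
    - [[0,0,0],[0,0,0]]

```text
clock: 10.52
position: [0.4514, 0.335, 0.0774]
tcp_rot: [[0.242, 0.97, -0.003], [0.97, -0.242, -0.006], [-0.007, -0.002, -1.0]]
contact_force: [0.5, -0.6, 0.3]
finger_gap: -0.0001
```

Call:
apply_moves:
  steps:
    - [[0,0,3],[0,0,0]]
    - [[0,0,3],[0,0,0]]

```text
clock: 10.78
position: [0.4521, 0.3353, 0.0721]
tcp_rot: [[0.242, 0.97, -0.002], [0.97, -0.242, -0.005], [-0.006, -0.0, -1.0]]
contact_force: [-0.4, -0.2, 0.6]
finger_gap: 0.0003
```

Call:
apply_moves:
  steps:
    - [[0,0,3],[0,0,0]]

```text
clock: 10.9
position: [0.4523, 0.3355, 0.0693]
tcp_rot: [[0.242, 0.97, -0.001], [0.97, -0.242, -0.005], [-0.005, 0.0, -1.0]]
contact_force: [0.1, -0.9, 0.8]
finger_gap: -0.0001
```

Call:
apply_moves:
  steps:
    - [[0,0,2],[0,0,0]]
    - [[0,0,2],[0,0,0]]

```text
clock: 11.15
position: [0.4524, 0.3356, 0.0654]
tcp_rot: [[0.242, 0.97, -0.001], [0.97, -0.242, -0.005], [-0.005, 0.0, -1.0]]
contact_force: [-0.4, -1.0, 1.3]
finger_gap: 0.0004
```

Call:
apply_moves:
  steps:
    - [[0,0,2],[0,0,0]]

```text
clock: 11.28
position: [0.4525, 0.3356, 0.0636]
tcp_rot: [[0.242, 0.97, -0.001], [0.97, -0.242, -0.005], [-0.005, 0.0, -1.0]]
contact_force: [-2.0, -1.3, 3.0]
finger_gap: 0.0
```

Call:
apply_moves:
  steps:
    - [[0,0,2],[0,0,0]]

```text
clock: 11.4
position: [0.4525, 0.3356, 0.0617]
tcp_rot: [[0.242, 0.97, -0.001], [0.97, -0.242, -0.005], [-0.005, 0.0, -1.0]]
contact_force: [-2.4, -1.7, 4.4]
finger_gap: -0.0002
```

Call:
apply_moves:
  steps:
    - [[0,0,2],[0,0,0]]

```text
clock: 11.52
position: [0.4526, 0.3357, 0.0608]
tcp_rot: [[0.242, 0.97, -0.001], [0.97, -0.242, -0.005], [-0.005, 0.001, -1.0]]
contact_force: [-8.6, -7.2, 22.3]
finger_gap: -0.0001
```

The button bottomed at 22 N. Now I'll let it up.

Call:
apply_moves:
  steps:
    - [[0,0,-2],[0,0,0]]
    - [[0,0,-10],[0,0,0]]
    - [[0,0,-25],[0,0,0]]
    - [[0,0,-40],[0,0,0]]
    - [[-30,10,-30],[0,0,0]]
    - [[-40,10,0],[0,0,0]]
    - [[0,0,0],[0,0,0]]

```text
clock: 12.4
position: [0.4558, 0.2622, 0.1735]
tcp_rot: [[0.241, 0.971, 0.002], [0.971, -0.241, -0.004], [-0.004, 0.003, -1.0]]
contact_force: [-0.3, 0.9, -0.9]
finger_gap: 0.0002
```

```bash
python3 -c "
from go import *
st()
cv2.imwrite('pics/t9.png',manip.snapshot('top')[:,:,::-1])
cv2.imwrite('pics/w9.png',manip.snapshot('wrist')[:,:,::-1])
a=cv2.imread('pics/t9.png');cv2.imwrite('pics/t10.png',cv2.resize(a[150:350,80:480],None,fx=2,fy=2,interpolation=2))
a=manip.snapshot('scene')[:,:,::-1];cv2.imwrite('pics/s9.png',a)
"
```

```text
t 12.4 pos [0.4558 0.2622 0.1735] sander [-0.217   0.1941] F sander [-0.52  0.8  -0.91] gap 0.0002
rotvec [ 0.003  0.004 -0.007]
```

View pics/t9.png

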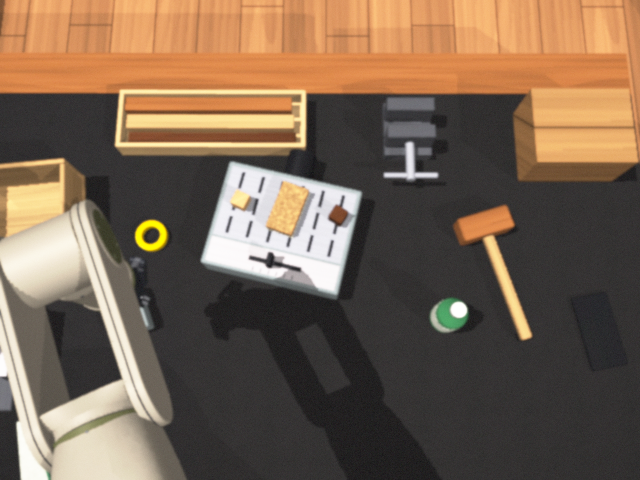

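View pics/w9.png

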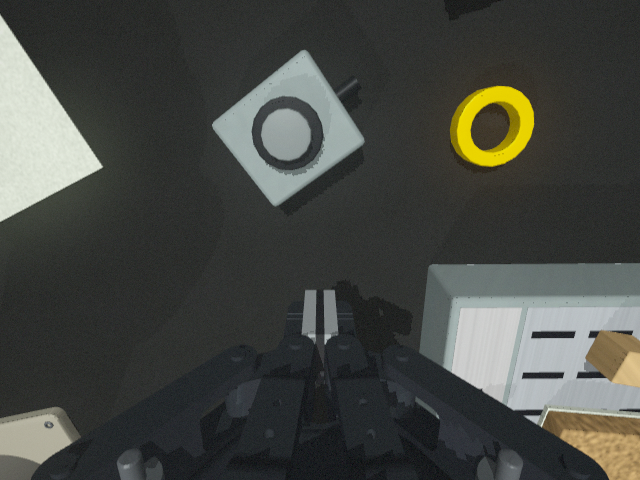

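View pics/s9.png

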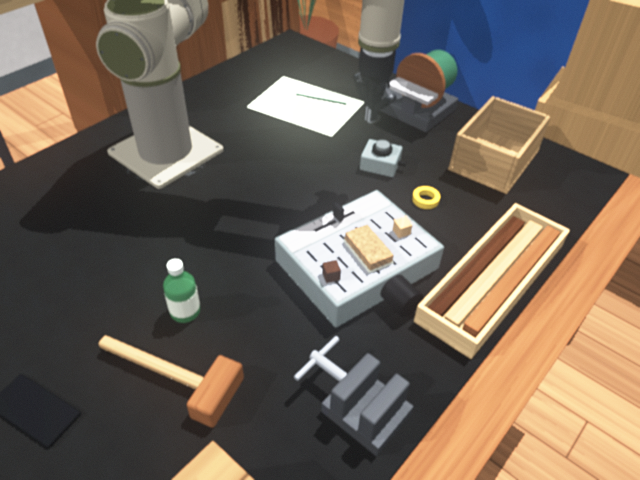

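The cap is at (270, 260) in the top view, about 24 px (48 mm) from home. The button has come back up, and the bystanders are at the same pixels as at the start.

```bash
python3 -c "
from go import *
print(proj('top',W(p,[-.078,.003],.111)));print(manip.sign_off())"
```

```text
(np.float64(269.12548434692985), np.float64(257.57158856619884))
the job is handed in; nothing more can be done
None
```

I pushed the lever left with the shut fingertips through three clicks, backed off, then pressed the button on the switch box and let it come back up. I handed the job in at about 12.5 s; the sign-off gave no verdict.

- **Lever:** At each click the push force rose to about 4–5 N and then dropped to zero. Afterwards the wrist camera showed the cap on the fourth tick, which is the third click. In the top view the cap was at about (270, 260), against about (269, 258) predicted for 48 mm of travel.
- **Cap:** I only pushed sideways, and the vertical force on the tool stayed at or below about 1 N. I took no separate measurement of the cap's height.
- **Button:** It bottomed with about 22 N on the tool, at roughly 5–6 mm of travel. The last pictures show it back up.
- **Everything else:** The loose things appear unmoved in the top and scene pictures. The gripper ended clear of everything, with about 1 N of noise on the force reading.

None of the checks failed. The only discrepancies were position estimates: about 1 mm between the wrist camera and the fitted lever position, and about 2–3 mm between the wrist and fixed-camera estimates of the button centre.

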